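# Tag out the bench supply and hold the terminal guard open

### The job

The bench isolator is already switched off: take the red lockout tag out of its holder and hang it by its eye on the isolator's hook. Only once it hangs there, lift the sprung clear guard with the black handle, over the drive's terminals, to 60 degrees open and keep holding it there for the technician across the bench; you finish while still holding it. Leave the yellow tag, the meter and the screwdriver where they are.

Things in the scene. Friction and masses are not known exactly. Their poses are not given: they have to be found in the camera images.
- stack: power unit of a motor drive lying on the bench, fixed: aluminium heatsink 380 (x) x 220 (y) mm, grey sheet-metal sides, aluminium cover plate with its top at 103 mm, and at the +x end a bay with six black terminal modules under the clear guard. Origin at the centre of the underside, z up, x pointing away from the robot towards the terminal end (yaw within 0.15 rad of world x).
- guard (a joint): opening of the clear guard with yellow frame (220 mm wide along the hinge, reaching 143 mm from the hinge, 6 mm thick, 0.2 to 0.33 kg): 0 shut and level, grows as the edge away from the robot lifts and swings up towards the robot (60 degrees = 1.047 rad), stop at 1.75 rad. Spring and weight always pull it shut: 2 to 4 N at the handle.
- guard_hinge (a point): middle of the guard's hinge line, which runs along the stack's y axis at the edge of the cover plate, 45 mm from the stack's origin along its x and 106 mm above the bench. The guard's underside lies level with it when shut.
- guard_grip (a point): middle of the guard's handle, a black round bar 12 mm thick and 90 mm long parallel to the hinge, on two end posts: 125 mm from the hinge line along the guard and 44 mm above the guard's underside (so 150 mm above the bench when shut); 32 mm are free between bar and guard. The bar is round, so fingers pinching it across can keep pointing down while the guard turns.
- isolator: bench isolator, fixed: grey box 160 (x) x 100 (y) x 85 mm with a white lid, a red rotary handle (its top at 111 mm) on a yellow plate, and a steel lockout hook at the +x end. Origin at the centre of the underside, x pointing along the hook, away from the robot (yaw within 0.25 rad of world x). It stands on one side of the stack, the tag holder on the other; which side varies.
- hook_seat (a point): point on the axis of the hook's arm, 26 mm from its root. The arm is a steel rod 8 mm thick and 50 mm long; it starts at the top of a thin post (68 mm from the isolator's origin along x, 140 mm high) and runs along the isolator's x, rising 15 degrees, so that a tag hung on it stays. Nothing stands beside it or above it.
- hook_tip (a point): end of the hook's arm on its axis, 50 mm from the root; the rounded end stands 4 mm farther.
- rack: white tag holder, fixed: base 75 x 186 x 8 mm with two upright pockets side by side along its y, 42 mm to either side of its origin (centre of the underside); pocket rims 50 mm and pocket floors 8 mm above the bench. A tag stands in each pocket with 2 mm of play across its thickness. The holder's x points away from the robot (yaw within 0.25 rad of world x).
- tag_red: red lockout tag, rigid plastic, 35 to 60 g, loose, standing in one of the two pockets: plate 60 mm wide (its y), 125 mm tall (its z, up), 5 mm thick (its x), with a grip rib 10 mm thick over the top 20 mm and a round eye 22 mm across. Origin at the middle of the bottom edge, 8 mm above the bench at the start.
- tag_red_eye (a point): centre of the red tag's eye, 73 mm above its bottom edge and 52 mm below its top edge.
- tag_yellow: yellow tag of the same shape in the other pocket; leave it there.
- meter: orange hand-held meter, 175 x 82 x 38 mm, loose, lying on the stack's cover plate on the robot's side of the guard; leave it alone. Origin at the centre of its underside.
- screwdriver: screwdriver 190 mm long with a red handle, loose, lying on the bench beyond the stack; leave it alone.

How it is judged (in metres and radians):
On the way:
1. the red tag hangs by its eye on the isolator's hook, let go, with the guard still shut (distance between tag_red_eye and hook_seat below 0.027 m and contact force between tag_red and isolator above 0.1 N and contact force between tag_red and the fingers below 0.05 N and angle between tag_red's own z axis and vertical below 0.35 rad and linear speed of tag_red below 0.05 m/s and value of joint guard below 0.1 rad), for 0.2 s.
At the end, for the whole second after the job is handed in: The robot holds the guard still, 60 degrees open within 7 degrees, touching it with over 0.5 N and no loose thing propping it; the red tag hangs still and upright (within 20 degrees) on the hook, its eye within 27 mm of the hook seat, not touched by the robot (value of joint guard between 0.925 and 1.169 rad and velocity of joint guard between -0.1 and 0.1 rad/s and (contact force between guard and the fingers above 0.5 N or contact force between guard and the arm above 0.5 N) and contact force between guard and tag_red below 0.05 N and contact force between guard and tag_yellow below 0.05 N and contact force between guard and meter below 0.05 N and contact force between guard and screwdriver below 0.05 N and distance between tag_red_eye and hook_seat below 0.027 m and contact force between tag_red and isolator above 0.1 N and contact force between tag_red and the fingers below 0.05 N and angle between tag_red's own z axis and vertical below 0.35 rad and linear speed of tag_red below 0.05 m/s); the arm keeps its last pose, push and grip.
It fails at once if the guard is open (more than 0.15 rad) while the red tag is not on the hook (value of joint guard above 0.15 rad and distance between tag_red_eye and hook_seat above 0.035 m).
It fails at once if the yellow tag, the meter or the screwdriver is moved by more than 30 mm (distance of any of tag_yellow, meter, screwdriver from where it was at the start of the episode above 0.03 m).
It also fails if it takes over 58 s, if anything falls off the work surface, if the arm or the gripper's body presses on something with over 40 N, if the wrist force passes 120 N, or if a joint passes its speed limit or range.

### The arm

A 6-joint arm with a two-finger parallel gripper is mounted at the origin on the work surface. World frame = base frame: x ahead of the robot, y to its left, z up, the work surface at z = 0. Lengths are in mm, angles in rad, forces in N, time in s.
With the tool pointing down it reaches from about 350 to 975 mm from the base axis. Payload 7.1 kg.
Tool frame: the origin (TCP) lies at the very end of the fingers, on their centre line; the grasp point (between the pads) lies 19 mm behind it (ctrl.grasp_offset is the distance from the TCP to the grasp point, in mm); z points along the fingers, y is the line along which they close (so a half turn about z gives the same grasp; the last joint's range is limited). The gripper opens to 88 mm and grips with 3 to 60 N. Pads are 20 mm wide; open, the fingers measure 115 mm over their backs; the gripper's body (75 mm by 178 mm) begins 61 mm behind the grasp point.
Start: joints at [-1.303, 0.423, 1.63, -0, 1.089, -0.019], TCP at [176.821, -599.449, 222.675] pointing down, gripper open.
Joint ranges: [-3, 3], [-0.9, 2.11], [0.09, 2.58], [-1.31, 4.45], [0.11, 2.69], [-2.54, 2.54]. Speed limits (rad/s): [2.39, 2.39, 3.01, 3.14, 3.14, 3.14].

### API

Orientations are given as a rotation vector (axis times angle).
In Python, from workcell import ctrl, viewer, ticket, models gives the robot as it stands.
- The arm moves only by the tool play_rows, never from a script. Its arguments are lists of equal length, an entry for each row: "dp": the shift along the world's x, y, z in mm, a list of three; "yaw": the turn about the world's z in degrees. In form: {"dp": [[tx, ty, tz], ...], "yaw": [yaw, ...]}. A call has 1 to 8 rows; each row shifts and turns the commanded pose from where the row before left it; what a row does not reach is not made up. A row lasts 1/12 s, in which the tool goes at most 41.7 mm and 7.16 degrees, less where a joint would pass 70% of its speed; a pose out of reach is approached as far as the arm can. A call is refused whole if a number of a shift passes 41.7 or a number of a turn 7.16, either way. A call with a gripper value outside its range is refused whole. "gripper" is the closure, from 0 (fully open) to 1 (shut), set as the call begins (left out, the last holds). The fingers move at their own pace and stop on an object; the grip force is fixed at half the most. Time passes only in rows, so rows that do not move let the fingers close. It gives the time, the measured TCP pose, the force, the opening and the grip force at its end, in the units of the state.
- ctrl.get_obs(): the state, without advancing time (a new reading comes with each control period).
- viewer.get_image(name): name is "scene" or "top" or "wrist"; returns a dict with "pixels" (400x640x3 uint8, red, green, blue), "range_z" (400x640 float32, mm along the optical axis (not along the pixel's ray), 0 where there is no reading), "fx", "fy", "cx", "cy" (pixels), "dist_coeffs" ([k1, k2, p1, p2, k3] as OpenCV has them; the pictures are not rectified), "T" (4x4, takes a point from camera to world coordinates); the wrist camera has in their place "hand_eye" (4x4, takes a point from camera to tool coordinates, whose origin is the TCP and whose axes are the flange's). Camera axes: x right, y up, looking along -z (the intrinsics and any distortion apply to the point x, -y, -z); pixel columns grow to the right and rows downward; lengths in mm; the calibration is good to about 2 mm. A picture is of the moment at which its call begins: read the wrist's pose just before it.
- ticket.close_job(): hands the job in; it is judged then, once.
Trained networks look in a picture, given as the dict that the camera call returned (one of the last four; its "shot" number tells which), for a name from the list of things; names that differ only in an ending like _2 or _b are one class to them, and where a whole thing is asked for, a point or a joint stands for the part that bears it (a point fixed in the world has none). Each returns a list of dicts, best first, with "conf" (0 to 1); they miss things now and then, are a little off and sometimes report something else, mostly with a low value. They report only what shows in the picture. A call takes as long as a camera call.
- models.look_for(picture, name): "bbox" ([centre column, centre row, width, height] in pixels, round what is visible of it).
- models.landmark_of(picture, name): "location" ([column, row] in pixels: a listed point, or the origin of a listed thing).
The state is a dict: "t": time; "qpos": joint angles; "qvel": joint speeds; "joint_torque": joint torques, N m; "ee_pos": TCP position; "orientation": TCP orientation; "ft_force": force on the tool from outside, world axes, zero at the start; "moment": the same for the moment, N m; "width": finger opening in mm; "grasp_force": force on a finger pad.
Only numpy, scipy, OpenCV 4.12 (cv2) and the standard library are available. Lean on these libraries where they do the work, as an engineer would, in place of code of your own. Each camera call takes 0.05 s, during which the arm holds its last target. There are 200 camera calls.

## Working session

There is one attempt and no reset: what is moved stays moved. The work goes in short steps, Python scripts to look and compute and a tool call to move; the robot and the scene stay as the last step left them, time stands still between calls to the robot, and variables do not carry over. Pictures are saved under pics/ and viewed, at most 10 in all, crops included, and the job is handed in when it is done.

Besides the shell and the picture viewer there is one more tool, called after ">>>" as a command line: name --pt "numbers of a row" for each row, then --argument value for the rest. play_rows: Moves the arm, as the interface text tells. Its arguments: {"type":"object","properties":{"dp":{"type":"array"},"yaw":{"type":"array"},"gripper":{"type":"number"}},"required":["dp","yaw"]}

```bash
mkdir -p pics; cat > h.py <<'E'
import numpy as np, cv2
from workcell import ctrl, viewer, ticket, models
from scipy.spatial.transform import Rotation as R
def snap(n):
    o=ctrl.get_obs(); p=viewer.get_image(n)
    if 'T' in p: T=np.array(p['T'])
    else:
        W=np.eye(4);W[:3,:3]=R.from_rotvec(o['orientation']).as_matrix();W[:3,3]=o['ee_pos'];T=W@np.array(p['hand_eye'])
    return p,T
def K(p): return np.array([[p['fx'],0,p['cx']],[0,p['fy'],p['cy']],[0,0,1.]]),np.array(p['dist_coeffs'],float)
def rays(p,T,uv):
    k,d=K(p);n=cv2.undistortPoints(np.array(uv,float).reshape(-1,1,2),k,d).reshape(-1,2)
    return T[:3,3],np.c_[n[:,0],-n[:,1],-np.ones(len(n))]@T[:3,:3].T
def atz(p,T,uv,z):
    o,r=rays(p,T,uv);return o+r*((z-o[2])/r[:,2])[:,None]
def bydepth(p,T,uv):
    o,r=rays(p,T,uv);u=np.round(np.array(uv)).astype(int).reshape(-1,2)
    return o+r*p['range_z'][u[:,1],u[:,0]][:,None]
def cloud(p,T):
    h,w=p['range_z'].shape;v,u=np.mgrid[:h,:w];uv=np.c_[u.ravel(),v.ravel()]
    return bydepth(p,T,uv).reshape(h,w,3)
def save(p,f): cv2.imwrite('pics/'+f,p['pixels'][:,:,::-1])
E
python3 - <<'E'
from h import *
np.set_printoptions(precision=1,suppress=True)
for c in ['scene','top']:
    p,T=snap(c);save(p,c+'0.png');print(c,T[:3,3])
    for n in ['stack','guard_hinge','guard_grip','isolator','hook_seat','hook_tip','rack','tag_red','tag_red_eye','tag_yellow','meter','screwdriver']:
        r=models.landmark_of(p,n)[:2]
        for q in r: print(n,round(q['conf'],2),np.array(q['location']),bydepth(p,T,[q['location']])[0])
E
```

```text
scene [1647.8  -34.3  998.4]
stack 0.61 [316.8 196.7] [632.1  -0.  155.7]
guard_hinge 0.95 [317.8 180.5] [504.8   8.1 108.6]
guard_grip 0.78 [317.5 199.4] [631.7   1.6 146.2]
isolator 0.91 [413.8 195.8] [543.7 276.3  69.7]
hook_seat 0.64 [430.7 174. ] [546.7 314.8 147. ]
hook_tip 0.56 [434.6 176.5] [367.4 385.6  -2.3]
rack 0.72 [209.  204.3] [ 467.2 -316.2    8.2]
tag_red 0.45 [319.9 180. ] [507.   13.9 111.8]
tag_red_eye 0.59 [190.8 183.4] [ 350.  -389.    -0.5]
tag_yellow 0.85 [223.  196.3] [ 451.  -273.6   23.2]
screwdriver 0.95 [284.7 280.5] [793.7 -89.9  25. ]
screwdriver 0.27 [223.2 196. ] [ 450.5 -273.    23.9]
top [ 388.1    2.2 1124.3]
stack 0.62 [320.7 240.1] [452.7   8.3 135.8]
guard_hinge 0.98 [318.2 221.2] [503.6  14.6 109.2]
guard_hinge 0.71 [434.8 241. ] [ 452.6 -304.6   49.5]
guard_grip 0.57 [320.6 171.4] [625.1   7.2 156.6]
guard_grip 0.32 [309.8 272.2] [373.4  35.5 149.5]
isolator 0.86 [218.8 244.5] [445.3 278.1  92.3]
hook_seat 0.7 [198.9 201.4] [551.6 318.  150.1]
hook_tip 0.88 [197.8 193.1] [571.7 319.3 157.7]
hook_tip 0.57 [308.5 269.4] [380.1  39.  141.8]
rack 0.55 [436.7 242. ] [ 445.2 -286.3  130.4]
tag_red 0.59 [449.6 240.2] [ 451.4 -331.1   95.8]
tag_red_eye 0.5 [457.6 238.2] [ 454.1 -341.   130.2]
tag_yellow 0.7 [423.7 249.8] [ 430.6 -283.4    7.5]
tag_yellow 0.41 [198.5 201.3] [552.  319.3 149.1]
meter 0.88 [309.4 271.8] [374.3  36.5 148.8]
meter 0.71 [198.8 196.9] [562.7 317.9 152.9]
screwdriver 0.66 [438.2 242.6] [ 443.5 -289.5  132.2]
screwdriver 0.51 [354.8 137.9] [760.8 -94.   14.8]
```

View pics/scene0.png

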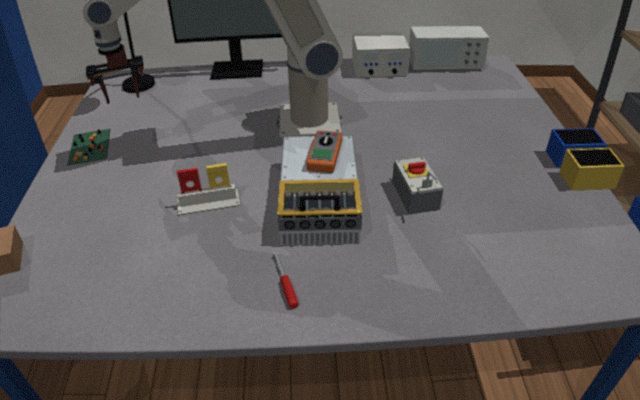

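View pics/top0.png

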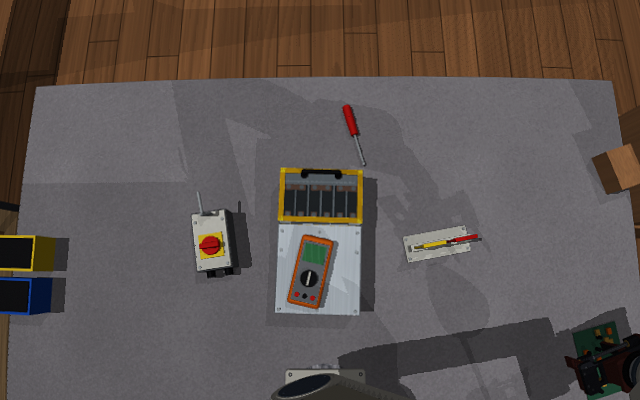

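The scene view shows the rack on the −y side with red outer at (189,182) and yellow inner at (218,178). The isolator is on the +y side with its hook at about (428,183). In the top view the hook arm runs from (203,214) to (199,192), and the guard handle is at (320,172). Next I move towards the rack for a close look.

>>> play_rows --pt "25 28 15" --pt "25 28 15" --pt "25 28 15" --pt "25 28 15" --pt "25 28 15" --pt "25 28 15" --pt "25 28 15" --pt "25 28 5" --yaw '[0,0,0,0,0,0,0,0]' --gripper 0

```text
t: 1.97
ee_pos: [378.4, -374.6, 335.2]
orientation: [3.106, 0.448, 0.003]
ft_force: [-0.1, -0.1, 0.4]
width: 87.9
grasp_force: 0.0
```

```bash
python3 - <<'E'
from h import *
np.set_printoptions(precision=2,suppress=True)
o=ctrl.get_obs();print(o['t'],o['ee_pos'],o['qpos']);print(R.from_rotvec(o['orientation']).as_matrix())
p,T=snap('wrist');save(p,'w1.png');print(T)
for n in ['tag_red','tag_red_eye','tag_yellow','rack']:
    for q in models.look_for(p,n)[:2]: print(n,round(q['conf'],2),np.array(q['bbox']))
C=cloud(p,T);px=p['pixels'].astype(int)
m=(px[:,:,0]>90)&(px[:,:,1]<0.4*px[:,:,0])&(px[:,:,2]<0.4*px[:,:,0])&(p['range_z']>0)
q=C[m];print(len(q),q.min(0),q.max(0))
t=q[(abs(q[:,2]-133)<5)];print(len(t),t.mean(0));
if len(t)>20:
    r=cv2.minAreaRect(t[:,:2].astype(np.float32));print(r)
E
```

```text
1.9667 [ 378.39 -374.61  335.22] [-0.8   0.17  1.72  0.    1.25  0.48]
[[ 0.96  0.28  0.  ]
 [ 0.28 -0.96 -0.  ]
 [ 0.    0.   -1.  ]]
[[   0.28    0.92    0.26  449.5 ]
 [  -0.96    0.27    0.08 -353.12]
 [   0.     -0.27    0.96  497.36]
 [   0.      0.      0.      1.  ]]
tag_red 0.82 [326.  123.6  46.6  12. ]
tag_red_eye 0.62 [324.9 124.9  48.5   9.9]
tag_yellow 0.68 [260.9 116.2  52.9  12.1]
rack 0.62 [299.9 121.4 112.3  62.2]
338 [ 448.   -391.5   130.21] [ 464.96 -333.83  134.71]
338 [ 456.5  -362.29  132.8 ]
((456.4866943359375, -362.4184875488281), (8.742513656616211, 58.01643753051758), 9.737934112548828)
```

The tag top lies at (456.5, −362.3, 133) with a yaw of 9.7°, so its height and width check out. Turn the tool +83.4° and hover above it.

>>> play_rows --pt "9 1.5 -8" --pt "9 1.5 -8" --pt "9 1.5 -8" --pt "9 1.5 -8" --pt "9 1.5 -8" --pt "9 1.5 -8" --pt "9 1.5 -8" --pt "9 1.5 -8" --yaw '[7,7,7,7,7,7,7,7]'

```text
t: 2.88
ee_pos: [447.8, -364.8, 267.5]
orientation: [-2.53, -1.86, 0.001]
ft_force: [0.6, 0.3, -0.2]
width: 87.9
grasp_force: 0.0
```

>>> play_rows --pt "5 0 -10" --pt "1 0 -10" --pt "0 0 -10" --pt "0 0 -10" --pt "0 0 0" --pt "0 0 0" --yaw '[7,7,7,6.4,0,0]'

```text
t: 3.38
ee_pos: [453.5, -364.3, 227.7]
orientation: [-2.028, -2.397, 0.0]
ft_force: [-0.4, -0.8, 0.1]
width: 87.8
grasp_force: 0.0
```

```bash
cat > tag.py <<'E'
from h import *
np.set_printoptions(precision=2,suppress=True)
o=ctrl.get_obs();M=R.from_rotvec(o['orientation']).as_matrix();print(o['t'],o['ee_pos'],o['qpos'],np.degrees(np.arctan2(M[1,1],M[0,1])))
p,T=snap('wrist');save(p,'w2.png')
C=cloud(p,T);px=p['pixels'].astype(int)
m=(px[:,:,0]>70)&(px[:,:,1]<0.4*px[:,:,0])&(px[:,:,2]<0.4*px[:,:,0])&(p['range_z']>0)
q=C[m];t=q[(abs(q[:,2]-133)<5)];print(len(t),t.mean(0),cv2.minAreaRect(t[:,:2].astype(np.float32)))
E
python3 tag.py
```

```text
3.3833 [ 453.51 -364.32  227.71] [-0.7   0.36  1.72 -0.    1.07 -0.86] 9.525777954932344
544 [ 456.47 -361.32  132.8 ] ((456.70849609375, -362.1949768066406), (7.774845600128174, 59.042633056640625), 9.442811965942383)
```

>>> play_rows --pt "3 2.5 -15" --pt "0 0 -20" --pt "0 0 -20" --pt "0 0 -20" --pt "0 0 -20" --pt "0 0 -14" --pt "0 0 -9" --pt "0 0 0" --yaw '[0,0,0,0,0,0,0,0]'

```text
t: 4.1
ee_pos: [457.0, -360.8, 109.4]
orientation: [-2.024, -2.399, 0.0]
ft_force: [-1.0, 0.7, 0.1]
width: 87.9
grasp_force: 0.0
```

>>> play_rows --pt "0 0 0" --pt "0 0 0" --pt "0 0 0" --pt "0 0 0" --pt "0 0 0" --pt "0 0 0" --pt "0 0 0" --pt "0 0 0" --yaw '[0,0,0,0,0,0,0,0]' --gripper 1

```text
t: 4.77
ee_pos: [457.9, -361.0, 110.8]
orientation: [2.023, 2.403, -0.0]
ft_force: [-0.4, -0.4, 0.3]
width: 38.0
grasp_force: 0.0
```

>>> play_rows --pt "0 0 0" --pt "0 0 0" --pt "0 0 0" --pt "0 0 0" --pt "0 0 0" --pt "0 0 0" --pt "0 0 0" --pt "0 0 0" --yaw '[0,0,0,0,0,0,0,0]'

```text
t: 5.43
ee_pos: [457.4, -361.0, 110.6]
orientation: [-2.022, -2.403, 0.001]
ft_force: [-3.3, -1.4, 1.2]
width: 10.0
grasp_force: 30.0
```

>>> play_rows --pt "0 0 10" --pt "0 0 20" --pt "0 0 25" --pt "0 0 30" --pt "0 0 30" --pt "0 0 30" --pt "0 0 30" --pt "0 0 20" --yaw '[0,0,0,0,0,0,0,0]'

```text
t: 6.1
ee_pos: [458.9, -361.3, 309.8]
orientation: [2.02, 2.4, 0.001]
ft_force: [-0.2, 0.4, -1.3]
width: 9.8
grasp_force: 30.0
```

The tag is gripped: width 10 mm, force 30 N. I carry it high across to the isolator side.

>>> play_rows --pt "9 20 0" --pt "9 30 0" --pt "9 38 0" --pt "9 38 0" --pt "9 38 0" --pt "9 38 0" --pt "9 38 0" --pt "9 38 0" --yaw '[0,0,0,0,0,0,0,0]'

```text
t: 6.77
ee_pos: [530.2, -80.8, 306.7]
orientation: [2.022, 2.403, 0.002]
ft_force: [0.1, 0.1, -0.3]
width: 9.8
grasp_force: 30.0
```

>>> play_rows --pt "9 38 0" --pt "9 38 0" --pt "9 38 0" --pt "9 38 0" --pt "9 38 0" --pt "9 38 0" --pt "9 38 0" --pt "9 30 0" --yaw '[0,0,0,0,0,0,0,0]'

```text
t: 7.43
ee_pos: [601.9, 216.4, 306.6]
orientation: [-2.021, -2.405, -0.003]
ft_force: [0.7, -0.3, 0.3]
width: 9.8
grasp_force: 30.0
```

>>> play_rows --pt "0 0 0" --pt "0 0 0" --yaw '[0,0]'

```text
t: 7.6
ee_pos: [601.7, 214.9, 305.9]
orientation: [-2.019, -2.406, -0.001]
ft_force: [-0.4, -0.3, -0.8]
width: 10.1
grasp_force: 30.0
```

```bash
cat > hook.py <<'E'
from h import *
np.set_printoptions(precision=1,suppress=True)
o=ctrl.get_obs();M=R.from_rotvec(o['orientation']).as_matrix();print(o['t'],o['ee_pos'],o['qpos'],np.degrees(np.arctan2(M[1,1],M[0,1])))
for c in ['wrist','top']:
    p,T=snap(c);save(p,c+'3.png');C=cloud(p,T)
    for n,z in [('hook_seat',146.7),('hook_tip',153)]:
        for q in models.landmark_of(p,n)[:2]: print(c,n,round(q['conf'],2),np.array(q['location']),atz(p,T,[q['location']],z)[0])
    X,Y,Z=C[...,0],C[...,1],C[...,2]
    m=(X>480)&(X<640)&(Y>270)&(Y<370)&(Z>128)&(Z<165)&(p['range_z']>0);q=C[m];print(len(q))
    if len(q)>10:
        u=np.argsort(q[:,0]);q=q[u];print(q[::max(1,len(q)//12)])
        d=np.cov(q.T);w,v=np.linalg.eigh(d);print(q.mean(0),v[:,2])
    m=(abs(Z-85)<4)&(X>350)&(X<560)&(Y>220)&(Y<380);q=C[m]
    if len(q)>50: print('lid',len(q),cv2.minAreaRect(q[:,:2].astype(np.float32)))
E
python3 hook.py
```

```text
7.6 [601.7 214.9 305.9] [0.3 0.4 1.5 0.  1.3 0.1] 9.997415060570317
wrist hook_seat 0.71 [288.6  92.1] [554.  316.5 146.7]
wrist hook_tip 0.64 [309.1  92. ] [575.8 319.7 153. ]
404
[[524.8 316.1 142.6]
 [529.5 315.7 144.5]
 [533.6 318.3 145.1]
 [538.3 317.8 147.4]
 [542.9 320.9 145.5]
 [547.3 316.2 149.5]
 [551.9 321.  148.8]
 [556.3 321.5 151.5]
 [560.7 321.1 152.6]
 [565.  320.7 153.6]
 [569.3 320.4 154.9]
 [573.7 319.9 157. ]
 [577.8 319.8 155.6]]
[552.1 318.4 149.6] [-1.  -0.1 -0.3]
lid 7210 ((461.4520263671875, 305.26971435546875), (154.93453979492188, 94.02338409423828), 8.58415412902832)
0
```

The hook agrees with the geometry: seat about (553.8, 318, 146.7), tip about (576, 321, 153), yaw 8.6°. I bring the eye in line, 50 mm beyond the seat.

>>> play_rows --pt "0 28 0" --pt "0 28 0" --pt "0 28 -5" --pt "0 20 -25" --pt "0 7 -30" --pt "0 0 -30" --pt "0 0 -18" --pt "0 0 -9" --yaw '[-0.4,-0.5,-0.5,0,0,0,0,0]'

```text
t: 8.57
ee_pos: [600.3, 322.7, 185.5]
orientation: [-2.052, -2.377, 0.007]
ft_force: [-0.8, 0.6, 0.1]
width: 9.8
grasp_force: 30.0
```

>>> play_rows --pt "0 0 0" --pt "0 0 0" --yaw '[0,0]'

```text
t: 8.73
ee_pos: [602.4, 323.6, 189.3]
orientation: [2.053, 2.378, 0.001]
ft_force: [0.1, -0.6, -0.3]
width: 9.7
grasp_force: 30.0
```

```bash
cat > chk.py <<'E'
from h import *
np.set_printoptions(precision=1,suppress=True)
o=ctrl.get_obs();M=R.from_rotvec(o['orientation']).as_matrix();print(o['t'],o['ee_pos'],o['qpos'],np.degrees(np.arctan2(M[1,1],M[0,1])))
ims=[]
for c in ['wrist','scene','top']:
    p,T=snap(c);k=p['pixels']
    for n,z in [('hook_seat',146.7),('hook_tip',153),('tag_red_eye',160)]:
        for q in models.landmark_of(p,n)[:1]: print(c,n,round(q['conf'],2),np.array(q['location']),atz(p,T,[q['location']],z)[0])
    ims.append(k if c=='wrist' else cv2.resize(k[130:230,380:480] if c=='scene' else k[150:250,150:250],(400,400),interpolation=cv2.INTER_CUBIC))
w=cv2.resize(ims[0],(640,400))
im=np.hstack([cv2.resize(i,(int(i.shape[1]*300/400),300)) for i in ims[1:]]);w=cv2.resize(w,(480,300));
im=np.vstack([im,cv2.copyMakeBorder(w,0,0,0,120,cv2.BORDER_CONSTANT)])
import sys;cv2.imwrite('pics/'+sys.argv[1],im[:,:,::-1])
E
python3 chk.py c1.png
```

```text
8.7333 [602.4 323.6 189.3] [0.5 0.5 1.5 0.  1.1 0.3] 8.377489477126304
wrist hook_tip 0.67 [279.1 227.8] [575.1 320.  153. ]
wrist tag_red_eye 0.41 [201.8 366.9] [524.4 188.8 160. ]
scene hook_seat 0.72 [430.3 175. ] [550.6 312.8 146.7]
scene hook_tip 0.97 [432.7 175.3] [560.5 316.5 153. ]
scene tag_red_eye 0.97 [440.  180.6] [593.6 327.9 160. ]
top hook_seat 0.82 [198.5 202. ] [550.6 320.1 146.7]
top hook_tip 0.93 [196.8 196.6] [563.5 323.1 153. ]
top tag_red_eye 0.72 [196.1 178.7] [608.7 324.9 160. ]
```

View pics/c1.png

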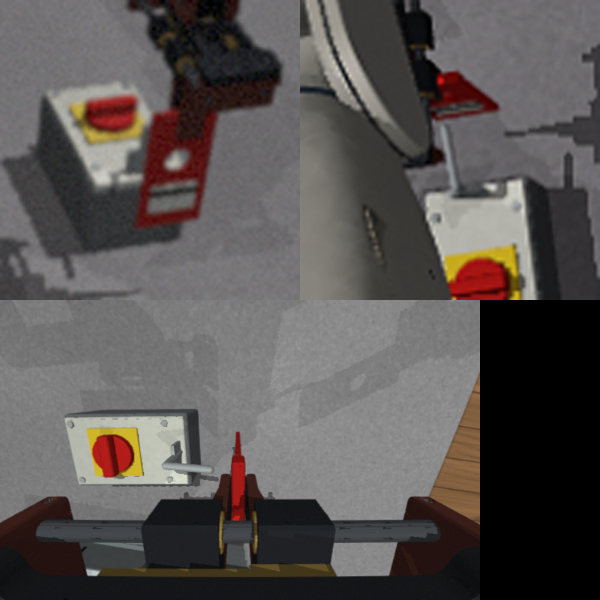

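The picture shows the tag upright just beyond the hook tip, with its eye at (178,158) in the scene crop. I correct y by +2 and slide it on along the arm in two halves.

>>> play_rows --pt "0 2 0" --pt "0 0 0" --pt "-5 -0.8 -1.3" --pt "-5 -0.8 -1.3" --pt "-5 -0.8 -1.3" --pt "-5 -0.8 -1.3" --pt "-5 -0.8 -1.3" --pt "0 0 0" --yaw '[0,0,0,0,0,0,0,0]'

```text
t: 10.0
ee_pos: [575.4, 321.7, 181.8]
orientation: [-2.051, -2.379, 0.002]
ft_force: [-0.1, 0.3, 0.3]
width: 10.0
grasp_force: 30.0
```

```bash
python3 chk.py c2.png
```

```text
10.0 [575.4 321.7 181.8] [0.5 0.5 1.6 0.  1.  0.3] 8.448923916157751
wrist hook_seat 0.67 [285.4 227.6] [552.8 319.4 146.7]
wrist hook_tip 0.78 [317.8 235. ] [577.  319.6 153. ]
scene hook_seat 0.86 [430.  174.1] [546.6 312.9 146.7]
scene hook_tip 0.58 [434.7 177.4] [570.  319.9 153. ]
top hook_seat 0.98 [199.1 202.4] [549.5 318.4 146.7]
top hook_tip 0.78 [197.9 193.8] [570.8 320.6 153. ]
top tag_red_eye 0.76 [195.  189.4] [580.9 326.3 160. ]
```

View pics/c2.png

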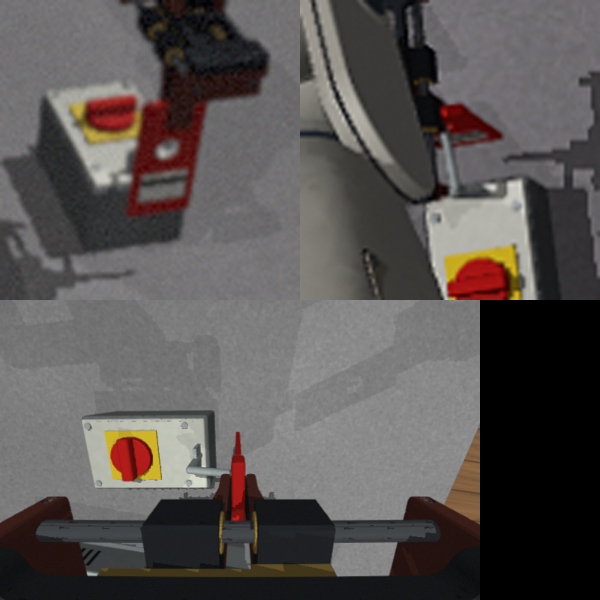

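The eye is over the tip (scene crop (167,150), grey rod inside it) and there is no contact force. I go on to the seat and lower.

>>> play_rows --pt "-5 -0.8 -1.3" --pt "-5 -0.8 -1.3" --pt "-5 -0.8 -1.3" --pt "-4 -0.5 -1" --pt "0 0 0" --pt "0 0 -3" --pt "0 0 -3" --pt "0 0 0" --yaw '[0,0,0,0,0,0,0,0]'

```text
t: 11.27
ee_pos: [558.0, 319.3, 171.0]
orientation: [-2.052, -2.379, -0.0]
ft_force: [-0.5, 0.3, -0.0]
width: 10.0
grasp_force: 30.0
```

>>> play_rows --pt "0 0 -2" --pt "0 0 -1" --pt "0 0 0" --yaw '[0,0,0]'

```text
t: 11.52
ee_pos: [558.3, 319.4, 170.2]
orientation: [2.052, 2.378, 0.002]
ft_force: [-4.6, -1.4, 13.2]
width: 10.2
grasp_force: 30.0
```

Contact is 13 N upwards, with the eye 7 mm below the arm axis, so it is seated. I ease off 1 mm and release.

>>> play_rows --pt "0 0 1" --pt "0 0 0" --yaw '[0,0]'

```text
t: 11.68
ee_pos: [558.2, 319.4, 170.5]
orientation: [2.052, 2.378, 0.002]
ft_force: [-1.8, -1.1, 8.1]
width: 9.8
grasp_force: 30.0
```

>>> play_rows --pt "0 0 0" --pt "0 0 0" --pt "0 0 0" --pt "0 0 0" --pt "0 0 0" --pt "0 0 0" --pt "0 0 0" --pt "0 0 0" --yaw '[0,0,0,0,0,0,0,0]' --gripper 0.45

```text
t: 12.35
ee_pos: [557.8, 319.2, 169.2]
orientation: [-2.052, -2.379, 0.0]
ft_force: [-0.0, 0.4, 0.7]
width: 48.3
grasp_force: 0.0
```

```bash
python3 chk.py c3.png
```

```text
12.35 [557.8 319.2 169.2] [ 0.5  0.5  1.6 -0.   1.   0.4] 8.432130700442185
wrist hook_seat 0.69 [310.  231.3] [553.3 321.5 146.7]
wrist hook_tip 0.58 [344. 240.] [576.8 321.  153. ]
wrist tag_red_eye 0.71 [317.4 237.4] [558.3 323.1 160. ]
scene hook_seat 0.93 [431.3 173.9] [545.9 316.7 146.7]
scene hook_tip 0.62 [433.6 178.6] [575.  315.7 153. ]
scene tag_red_eye 0.87 [433.7 176.6] [575.3 315.  160. ]
top hook_seat 0.97 [197.9 202. ] [550.6 321.6 146.7]
top hook_tip 0.71 [324.6 172. ] [624.3  -3.  153. ]
top tag_red_eye 0.58 [198.5 197.5] [559.9 316.3 160. ]
```

View pics/c3.png

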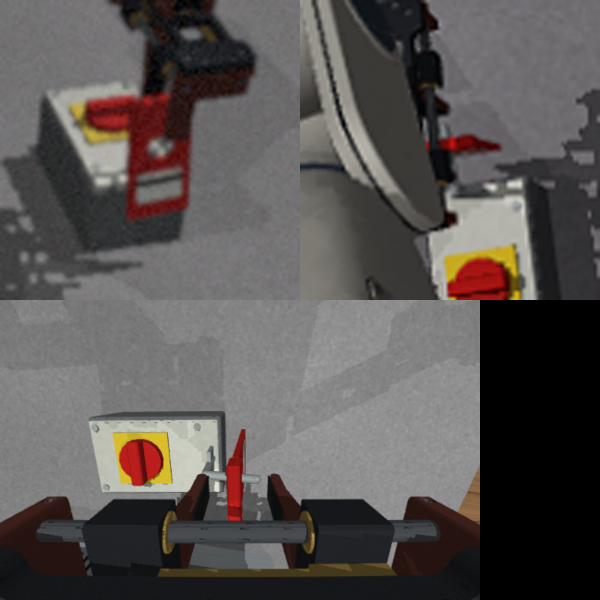

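The tag hangs on the rod with the fingers clear on both sides (wrist crop (237,475)). I lift off and head for the guard.

>>> play_rows --pt "0 0 8" --pt "0 0 15" --pt "0 0 25" --pt "0 0 30" --pt "0 0 32" --pt "10 -15 0" --pt "10 -30 0" --pt "10 -35 0" --yaw '[0,0,0,0,0,0,-2,-2]'

```text
t: 13.62
ee_pos: [588.3, 239.8, 280.9]
orientation: [2.132, 2.306, 0.004]
ft_force: [-0.4, -0.2, -0.3]
width: 48.3
grasp_force: 0.0
```

>>> play_rows --pt "10 -35 0" --pt "10 -35 0" --pt "10 -35 0" --pt "10 -35 0" --pt "0 -35 0" --pt "0 -25 0" --pt "0 0 0" --pt "0 0 0" --yaw '[-2,-2,-2,0,0,0,0,0]' --gripper 0.1

```text
t: 14.28
ee_pos: [627.9, 38.0, 279.9]
orientation: [2.254, 2.188, 0.001]
ft_force: [0.7, 0.1, 0.1]
width: 79.0
grasp_force: 0.0
```

```bash
cat > g.py <<'E'
from h import *
np.set_printoptions(precision=2,suppress=True)
o=ctrl.get_obs();M=R.from_rotvec(o['orientation']).as_matrix();print(o['t'],o['ee_pos'],o['qpos'],np.degrees(np.arctan2(M[1,1],M[0,1])))
p,T=snap('wrist');save(p,'g1.png');C=cloud(p,T)
for n,z in [('guard_grip',150),('guard_hinge',106)]:
    for q in models.landmark_of(p,n)[:2]: print(n,round(q['conf'],2),np.array(q['location']),atz(p,T,[q['location']],z)[0])
px=p['pixels'].astype(int);X,Y,Z=C[...,0],C[...,1],C[...,2]
m=(X>590)&(X<670)&(abs(Y)<70)&(Z>149)&(Z<162)&(px.max(2)<70);q=C[m];print(len(q),q.mean(0) if len(q) else 0)
if len(q)>20: print(cv2.minAreaRect(q[:,:2].astype(np.float32)),np.percentile(q[:,2],[5,50,95]))
p2,T2=snap('scene')
for n in ['tag_red_eye','hook_seat']: print(n,[(round(a['conf'],2),bydepth(p2,T2,[a['location']])[0]) for a in models.landmark_of(p2,n)[:1]])
w=p2['pixels'][130:230,380:480];w=cv2.resize(w,(400,400),interpolation=cv2.INTER_CUBIC)
cv2.imwrite('pics/g2.png',np.hstack([cv2.resize(p['pixels'],(480,300)),w[:300,:300]])[:,:,::-1])
E
python3 g.py
```

```text
14.2833 [627.93  38.   279.87] [0.04 0.37 1.57 0.   1.2  0.07] -1.7205080405427928
guard_grip 0.79 [316.  225.3] [626.57   6.96 150.  ]
guard_grip 0.16 [223.2 348.9] [ 504.54 -154.37  150.  ]
guard_hinge 0.87 [216.7 212.4] [502.91  11.95 106.  ]
864 [628.35  11.05 154.58]
((628.61474609375, 7.878490447998047), (99.12305450439453, 10.57238483428955), 87.98599243164062) [152.19 154.77 156.23]
tag_red_eye [(0.71, array([576.89, 316.1 , 155.09]))]
hook_seat [(0.76, array([562.21, 307.03, 161.88]))]
```

View pics/g2.png

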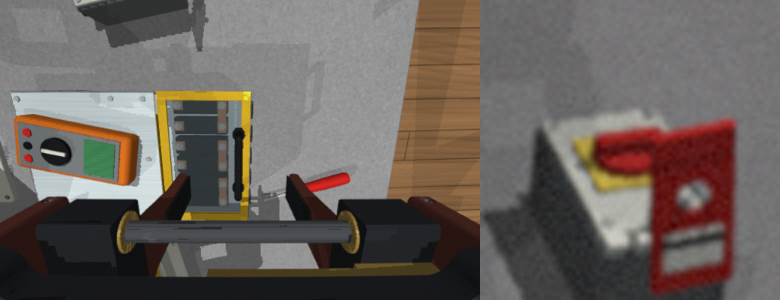

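The tag hangs with the rod visible in the eye (690,195). The handle is at (628.4, 8) with yaw −2°, consistent with the hinge at (503, 12). I go down onto it.

>>> play_rows --pt "0.3 -15 0" --pt "0 -15 -10" --pt "0 0 -30" --pt "0 0 -30" --pt "0 0 -30" --pt "0 0 -25" --pt "0 0 -15" --pt "0 0 -5" --yaw '[0,0,0,0,0,0,0,0]'

```text
t: 15.25
ee_pos: [625.8, 7.9, 130.5]
orientation: [-2.25, -2.188, 0.007]
ft_force: [0.5, -0.5, 1.0]
width: 79.3
grasp_force: 0.0
```

>>> play_rows --pt "0 0 0" --pt "0 0 0" --pt "0 0 0" --pt "0 0 0" --pt "0 0 0" --pt "0 0 0" --pt "0 0 0" --pt "0 0 0" --yaw '[0,0,0,0,0,0,0,0]' --gripper 1

```text
t: 15.92
ee_pos: [628.3, 9.2, 134.6]
orientation: [2.251, 2.191, 0.001]
ft_force: [-0.1, -0.3, 0.2]
width: 29.3
grasp_force: 0.0
```

>>> play_rows --pt "0 0 0" --pt "0 0 0" --pt "0 0 0" --pt "0 0 0" --pt "0 0 0" --pt "0 0 0" --pt "0 0 0" --pt "0 0 0" --yaw '[0,0,0,0,0,0,0,0]'

```text
t: 16.58
ee_pos: [627.5, 9.2, 134.0]
orientation: [-2.251, -2.19, 0.001]
ft_force: [-3.9, 1.2, 0.2]
width: 11.2
grasp_force: 30.0
```

Bar pinched at 11 mm, 30 N. I now follow the arc, 20° per call.

>>> play_rows --pt "-2 0.1 5.4" --pt "-2.3 0.1 5.3" --pt "-2.5 0.1 5.2" --pt "-2.7 0.1 5.1" --pt "-3 0.1 5" --pt "-3.2 0.1 4.8" --pt "-3.4 0.1 4.7" --pt "-3.6 0.1 4.6" --yaw '[0,0,0,0,0,0,0,0]'

```text
t: 17.25
ee_pos: [605.8, 10.1, 175.3]
orientation: [2.251, 2.19, 0.002]
ft_force: [0.2, 1.3, -4.7]
width: 10.8
grasp_force: 30.0
```

>>> play_rows --pt "-3.8 0.1 4.4" --pt "-4 0.1 4.2" --pt "-4.1 0.1 4" --pt "-4.3 0.2 3.9" --pt "-4.5 0.2 3.7" --pt "-4.6 0.2 3.5" --pt "-4.8 0.2 3.3" --pt "-4.9 0.2 3" --yaw '[0,0,0,0,0,0,0,0]'

```text
t: 17.92
ee_pos: [572.7, 11.3, 206.5]
orientation: [2.248, 2.188, 0.007]
ft_force: [6.1, 1.7, 2.8]
width: 11.3
grasp_force: 30.0
```

>>> play_rows --pt "-5 0.2 2.8" --pt "-5.2 0.2 2.6" --pt "-5.3 0.2 2.4" --pt "-5.4 0.2 2.2" --pt "-5.4 0.2 1.9" --pt "-5.5 0.2 1.7" --pt "-5.6 0.2 1.4" --pt "-5.6 0.2 1.2" --yaw '[0,0,0,0,0,0,0,0]'

```text
t: 18.58
ee_pos: [530.5, 13.0, 223.6]
orientation: [2.247, 2.187, 0.01]
ft_force: [5.9, 2.5, 8.0]
width: 11.2
grasp_force: 30.0
```

>>> play_rows --pt "0 0 0" --pt "0 0 0" --pt "0 0 0" --pt "0 0 0" --pt "0 0 0" --pt "0 0 0" --pt "0 0 0" --pt "0 0 0" --yaw '[0,0,0,0,0,0,0,0]'

```text
t: 19.25
ee_pos: [530.3, 12.9, 223.5]
orientation: [2.248, 2.187, 0.009]
ft_force: [4.4, 2.8, 7.5]
width: 11.0
grasp_force: 30.0
```

```bash
python3 - <<'E'
from h import *
np.set_printoptions(precision=1,suppress=True)
o=ctrl.get_obs();print(o['t'],o['ee_pos'],o['ft_force'],o['width'],abs(o['qvel']).max())
ims=[]
for c in ['scene','wrist']:
    p,T=snap(c);C=cloud(p,T);k=p['pixels']
    ims.append(cv2.resize(k[120:250,250:460],(630,390)) if c=='scene' else cv2.resize(k,(320,200)))
    q=models.landmark_of(p,'guard_grip')[:1];print(c,[(a['conf'],bydepth(p,T,[a['location']])[0]) for a in q])
    px=k.astype(int);X,Y,Z=C[...,0],C[...,1],C[...,2]
    m=(X>480)&(X<660)&(abs(Y)<130)&(Z>115)&(Z<260)&(px[...,0]>90)&(px[...,2]<.5*px[...,0])&(px[...,1]>.55*px[...,0])
    q=C[m]
    if len(q)>20:
        f=np.polyfit(q[:,0],q[:,2],1);print('yellow',len(q),q.min(0),q.max(0),np.degrees(np.arctan(f[0])), np.degrees(np.median(np.arctan2(q[:,2]-106,q[:,0]-503))))
im=np.vstack([ims[0],cv2.copyMakeBorder(ims[1],0,0,0,310,cv2.BORDER_CONSTANT)]);cv2.imwrite('pics/e.png',im[:,:,::-1])
E
```

```text
19.25 [530.3  12.9 223.5] [4.4 2.8 7.5] 10.967094477536886 0.00223192317923413
scene [(0.91, array([544.9,   1.6, 241.9]))]
yellow 278 [ 503.6 -100.1  115.2] [583.2 116.2 239.9] 58.3591717329283 59.060348841706244
wrist [(0.98, array([531.6,  15.1, 241.7]))]
yellow 8006 [ 500.2 -100.   115. ] [581.8 121.  254.3] 58.126376936062364 59.972258457328095
```

View pics/e.png

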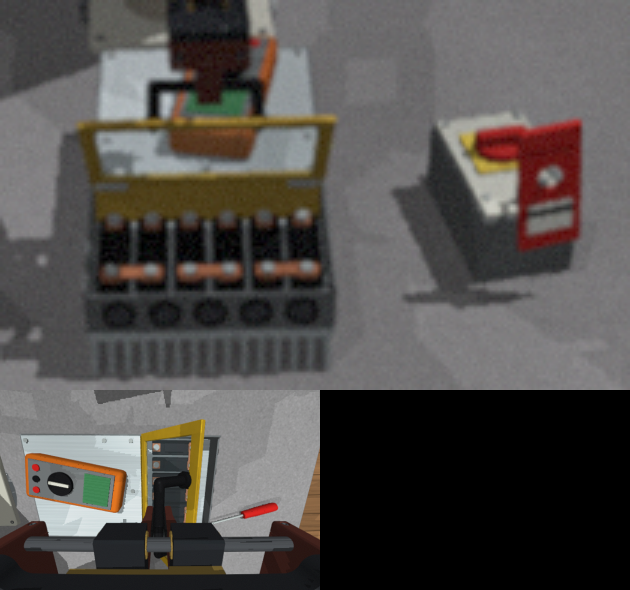

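The guard stands open at about 58–60° with the handle pinched (scene crop (208,95)). The tag is still on the hook (548,177), the meter has not moved, and the arm is still.

```bash
python3 -c "
from workcell import ticket
print(ticket.close_job())"
```

```text
the job is handed in; nothing more can be done
None
```

I hung the red tag by its eye on the isolator's hook, then lifted the guard to about 58–60° by the camera's depth readings. The arm is still holding it there, and the job is handed in; the hand-in returned no verdict.

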